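Seat the index plate on the spindle

TASK

Fit the orange index plate onto the blue index head: lower it, hub up, over the upright shaft and turn it until the drive pin enters one of its slots, so that it sits fully home, flush on the steel flange. Let go of it and leave the mug, the caliper and the screwdriver where they are.

Things in the scene. Friction and masses are not known exactly. Their poses are not given: they have to be found in the camera images.
- index_plate: loose index plate, 0.3 to 0.55 kg, lying hub up on the worktop: orange disc 112 mm across, 12 mm thick, with a metal square hub on top. Four radial slots, 13 mm wide, 28 to 46 mm from the axis, go through the disc every 90 degrees; a round 32 mm bore runs through disc and hub. Origin: centre of the underside; z up along the bore, x along one slot
- hub_top (a point): centre of the hub's upper end, on the plate's axis, 60 mm above the disc's underside. The hub stands above the disc from 12 to 60 mm and is 48 mm square; its flat sides face the same four directions as the slots (plate x and every 90 degrees), so it is gripped from above across two opposite sides, fingers closing along plate x or y
- index_head: index head fixed to the worktop: grey foot 120x120x14 mm, blue round housing 104 mm across, on it a steel flange 100 mm across, face 70 mm above the worktop, with an upright shaft of 30 mm diameter and a brass pin. Origin: centre of the foot's underside, z up along the shaft. Its yaw tells nothing about the pin
- shaft_tip (a point): top centre of the shaft, 136 mm above the worktop; the last 12 mm taper from 30 to 14 mm diameter
- head_seat (a point): point on the shaft's axis in the flange's upper face, 70 mm above the worktop: the plate's origin comes here when fully home. On the flange a rigid brass drive pin, 10 mm diameter, chamfered top, stands 15 mm high, 37 mm from the shaft's axis. The spindle is locked at an unknown angle: the pin may stand in any direction round the shaft, which is not reported
- mug: loose orange mug, 81 mm across, 101 mm high, handle at its side; bystander. Origin: centre of its underside
- caliper: loose caliper lying flat, 183x72x18 mm; bystander. Origin: centre of its underside
- screwdriver: loose red-handled screwdriver lying flat, 216 mm long; bystander. Origin: centre of its underside

How it is judged:
At the end, for the whole second after the job is handed in: the plate lies flat (within 2.3 degrees), hub up, on the flange: its underside within 2 mm of the flange's face and its axis within 4 mm of the shaft's, which is possible only with the pin in a slot; it is released and at rest (horizontal distance between index_plate and head_seat below 0.004 m and z of index_plate in the frame of head_seat between -0.003 and 0.002 m and angle between index_plate's own z axis and vertical below 0.04 rad and linear speed of index_plate below 0.01 m/s and contact force between the fingers and index_plate below 0.1 N); the robot touches nothing.
It fails at once if the mug is moved more than 4 cm or tipped over (distance of mug from where it was at the start of the episode above 0.04 m or angle between mug's own z axis and vertical above 0.5 rad).
It fails at once if the caliper is moved more than 4 cm (distance of caliper from where it was at the start of the episode above 0.04 m).
It fails at once if the screwdriver is moved more than 4 cm (distance of screwdriver from where it was at the start of the episode above 0.04 m).
It also fails if it takes over 67 s, if anything falls off the work surface, if the arm or the gripper's body presses on something with over 40 N, if the wrist force passes 120 N, or if a joint passes its speed limit or range.

ROBOT

A 7-joint arm with a two-finger parallel gripper is mounted at the origin on a cart in front of the work surface, level with it; the furniture and walls round the work are solid. World frame = base frame: x ahead of the robot, y to its left, z up, the work surface at z = 0. Lengths are in m, angles in rad, forces in N, time in s.
With the tool pointing down it reaches from about 0.425 to 0.925 m from the base axis. Payload 6.8 kg.
Tool frame: the origin (TCP) lies at the very end of the fingers, on their centre line; the grasp point (between the pads) lies 19 mm behind it; z points along the fingers, y is the line along which they close (so a half turn about z gives the same grasp; the last joint's range is limited). The gripper opens to 85 mm and grips with 20 to 120 N. Pads are 22 mm wide; open, the fingers measure 114 mm over their backs; the gripper's body (76 mm by 85 mm) begins 54 mm behind the grasp point. The pads swing forward as they close: fully open they stand 13 mm farther back than shut.
Start: joints at [-1.328, 0.477, 0.022, 1.555, -0.011, 1.109, -0.083], TCP at [0.232, 0.634, 0.231] pointing down, gripper open.
Joint ranges: [-2.96, 2.96], [-0.34, 2.1], [-1.41, 1.46], [0.24, 2.44], [-1.37, 4.51], [0.17, 1.92], [-2.96, 2.96]. Speed limits (rad/s): [2.39, 2.39, 3.14, 3.14, 3.14, 3.14, 3.14].

INTERFACE

Orientations are given as a unit quaternion [w, x, y, z].
In Python, from station import get_obs, read_camera, hand_in gives the robot as it stands.
- The arm moves only by the tool arm_command, never from a script. Its argument "commands" is one flat list of numbers, 7 for each row, row after row: the shift along the tool's x, y, z in m, then the turn, a rotation vector about the tool's x, y, z in degrees, then the opening, from 0 (shut) to 1 (fully open). In form: [tx, ty, tz, rx, ry, rz, fingers, tx, ty, tz, rx, ry, rz, fingers, ...]. A call has 1 to 8 rows; each row is the pose to reach, as a shift and turn from the pose commanded when the call began, along the tool's axes at that moment; what a row does not reach only later rows make up. A row lasts 1/10 s, in which the tool goes at most 50 mm and 8.59 degrees, less where a joint would pass 70% of its speed; a pose out of reach is approached as far as the arm can. A call with a gripper value outside its range is refused whole. The fingers move at their own pace and stop on an object; "force" is the grip in N (left out, the last holds). Time passes only in rows, so rows that repeat a pose let the fingers close. It gives the time, the measured TCP pose, the force, the opening and the grip force at its end, in the units of the state.
- get_obs(): the state, without advancing time (a new reading comes with each control period).
- read_camera(name): name is "side" or "top" or "wrist"; returns a dict with "img" (384x512x3 uint8, red, green, blue), "camera_matrix" (3x3 intrinsics, pixels), "k1" (the pictures are not rectified: a ray, as slopes to the right and down, at radius r is drawn at 1 + k1 r^2 times it, then the intrinsics apply), "pose" (4x4, takes a point from camera to world coordinates). Camera axes: x right, y down, z forward; pixel columns grow to the right and rows downward; lengths in m; the calibration is good to about 2 mm. A picture is of the moment at which its call begins. There is no depth.
- hand_in(): hands the job in; it is judged then, once.
The state is a dict: "t": time; "q": joint angles; "joint_vel": joint speeds; "joint_torque": joint torques, N m; "eef_pos": TCP position; "tool_rot": TCP orientation; "contact_force": force on the tool from outside, world axes, zero at the start; "torque": the same for the moment, N m; "gripper_width": opening from 0.0 (shut) to 1.0 (fully open); "grasp_force": force on a finger pad.
Only numpy, scipy, OpenCV 4.12 (cv2) and the standard library are available. Lean on these libraries where they do the work, as an engineer would, in place of code of your own. Each camera call takes 0.05 s, during which the arm holds its last target. There are 200 camera calls.

## Working session

There is one attempt and no reset: what is moved stays moved. The work goes in short steps, Python scripts to look and compute and a tool call to move; the robot and the scene stay as the last step left them, time stands still between calls to the robot, and variables do not carry over. Pictures are saved under pics/ and viewed, at most 10 in all, crops included, and the job is handed in when it is done.

Besides the shell and the picture viewer there is one more tool, called after "Call:" by a JSON object that holds its "method" and its "body", one argument or row to a line. arm_command: Moves the arm, as the interface text tells. Its arguments: {"type":"object","properties":{"commands":{"type":"array","items":{"type":"number"}},"force":{"type":"number"}},"required":["commands"]}

```bash
mkdir -p pics; ls; python3 - <<'E'
from station import *
import cv2,numpy as np
o=get_obs(); print(o['t'],o['eef_pos'],o['tool_rot'],o['gripper_width'])
ims=[]
for n in ["side","top","wrist"]:
    c=read_camera(n); np.save(f'pics/{n}0.npy',c,allow_pickle=True)
    print(n,c['camera_matrix'].tolist(),c['k1'],np.round(c['pose'],3).tolist())
    cv2.imwrite(f'pics/{n}0.png',c['img'][:,:,::-1])
E
```

```text
pics
0.0 [0.23175347 0.63333576 0.23032404] [-9.54576270e-05  1.74483362e-01  9.84659698e-01 -9.09610027e-04] 0.9987727759832548
side [[458.8602714797513, 0.0, 262.9341457302295], [0.0, 458.8602714797513, 187.19392336650873], [0.0, 0.0, 1.0]] -0.15263113424303357 [[0.915, -0.263, 0.307, 0.204], [-0.404, -0.588, 0.701, -0.843], [-0.004, -0.765, -0.644, 0.731], [0.0, 0.0, 0.0, 1.0]]
top [[378.5422278561226, 0.0, 255.9673743834071], [0.0, 378.5422278561226, 187.5141460958026], [0.0, 0.0, 1.0]] 0.011185708603660144 [[-0.006, -0.998, 0.065, 0.48], [-1.0, 0.006, -0.006, -0.162], [0.006, -0.065, -0.998, 0.94], [0.0, 0.0, 0.0, 1.0]]
wrist [[311.4101925414421, 0.0, 251.99270717433316], [0.0, 311.4101925414421, 190.27931988831563], [0.0, 0.0, 1.0]] -0.05498234758872299 [[0.343, 0.888, 0.305, 0.152], [0.939, -0.324, -0.113, 0.662], [-0.002, 0.325, -0.946, 0.372], [0.0, 0.0, 0.0, 1.0]]
```

View pics/top0.png

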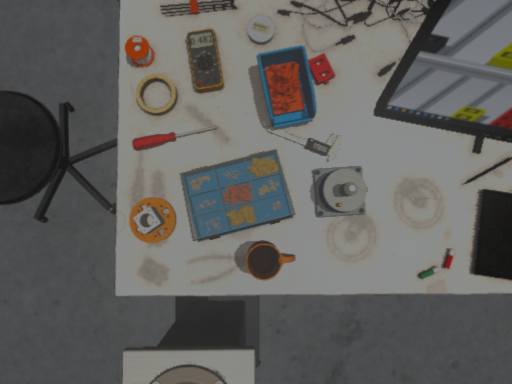

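View pics/side0.png

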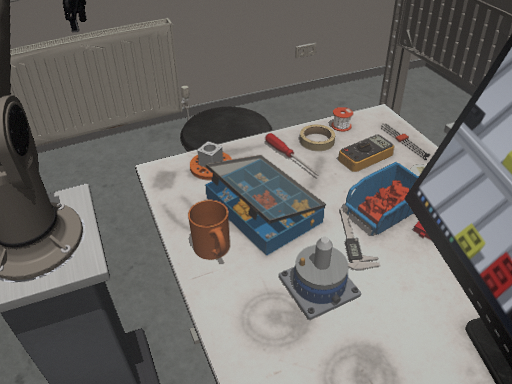

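The top view shows the plate at about (153,220) and the head at (340,191). The mug is at (264,260), between them and nearer the robot, with the screwdriver at (170,138) and the caliper at (318,145). In the side view the head is at (320,270), with a brass pin near (303,263). I'll zoom in next.

```bash
cat > h.py <<'E'
import cv2,numpy as np
def load(n): return np.load(f'pics/{n}.npy',allow_pickle=True).item()
def rays(c,uv):
    p=cv2.undistortPoints(np.float64(uv).reshape(-1,1,2),c['camera_matrix'],np.array([c['k1'],0,0,0])).reshape(-1,2)
    return np.c_[p,np.ones(len(p))]@c['pose'][:3,:3].T, c['pose'][:3,3]
def plane(c,uv,z):
    d,o=rays(c,uv); return o+d*((z-o[2])/d[:,2])[:,None]
def project(c,P):
    T=np.linalg.inv(c['pose']); 
    return cv2.projectPoints(np.float64(P).reshape(-1,1,3),cv2.Rodrigues(T[:3,:3])[0],T[:3,3],c['camera_matrix'],np.array([c['k1'],0,0,0,0.]))[0].reshape(-1,2)
def tri(c1,u1,c2,u2):
    A=np.zeros((3,3));b=np.zeros(3)
    for c,u in((c1,u1),(c2,u2)):
        d,o=rays(c,[u]);d=d[0]/np.linalg.norm(d);M=np.eye(3)-np.outer(d,d);A+=M;b+=M@o
    return np.linalg.solve(A,b)
E
python3 - <<'E'
from h import *
t=load('top0')['img'][:,:,::-1];s=load('side0')['img'][:,:,::-1]
r=lambda im,x,y,w:cv2.resize(im[y:y+w,x:x+w],(400,400) ,interpolation=cv2.INTER_CUBIC)
cv2.imwrite('pics/crop1.png',np.hstack([r(t,128,194,50),r(t,307,159,66)]))
cv2.imwrite('pics/crop2.png',np.hstack([r(s,275,230,90),r(s,185,130,60)]))
c=load('top0');hsv=cv2.cvtColor(c['img'],cv2.COLOR_RGB2HSV)
m=cv2.inRange(hsv,(5,140,100),(20,255,255));m[:, :120]=0;m[:190]=0;m[:,185:]=0
ys,xs=np.nonzero(m);print(len(xs),xs.min(),xs.max(),ys.min(),ys.max())
cn=max(cv2.findContours(m,0,2)[0],key=cv2.contourArea);e=cv2.fitEllipse(cv2.convexHull(cn));print(e)
print(plane(c,[e[0]],0.012))
E
```

```text
909 130 174 197 242
((152.0751495361328, 219.6230010986328), (44.83197784423828, 45.79814529418945), 37.7783203125)
[[0.4635341  0.08600172 0.012     ]]
```

View pics/crop1.png

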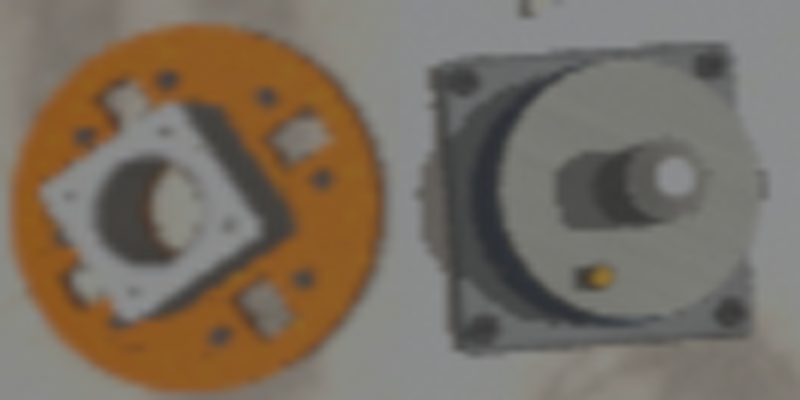

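View pics/crop2.png

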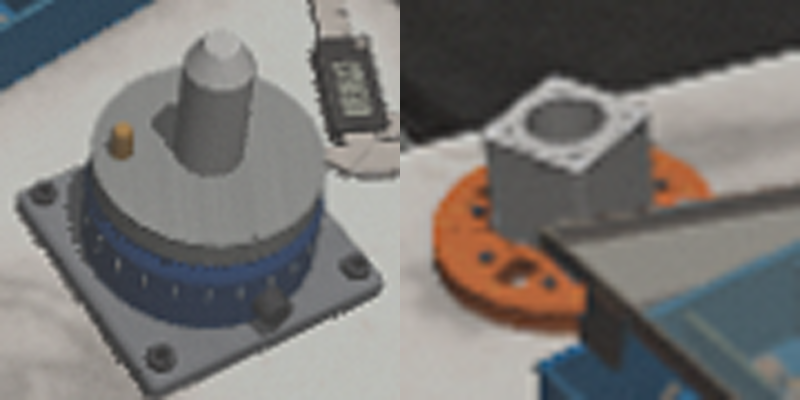

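The plate's slots lie about 33° off the image axes. The pin top is near (340,204) in the top view and (302.5,258) in the side view, and the shaft tip is near (352,188) and (325,240). I'll work out the positions from these.

```bash
python3 - <<'E'
from h import *
np.set_printoptions(precision=4,suppress=True)
T=load('top0');S=load('side0')
def cu(c,x,y,x0,y0,s): return [x0+(x+.5)/s-.5,y0+(y+.5)/s-.5]
s1=400/66;s2=400/90
tt=cu(0,275,178,307,159,s1);ts=cu(0,222,42,275,230,s2)
print('tip tri',tri(T,tt,S,ts),plane(T,[tt],.136),plane(S,[ts],.136))
pt=cu(0,202,274,307,159,s1);ps=cu(0,122,127,275,230,s2)
print('pin tri',tri(T,pt,S,ps),plane(T,[pt],.085),plane(S,[ps],.085))
# flange outline ellipse
for c,box,n in((T,(318,166,370,215),'T'),):
    g=c['img'].astype(int); hsv=cv2.cvtColor(c['img'],cv2.COLOR_RGB2HSV)
    P=np.array([cu(0,x-400,y,307,159,s1) for x,y in((630,58),(700,80),(745,130),(760,190),(745,250),(700,300),(640,320),(560,290),(515,240),(498,180),(515,125),(560,80))],np.float32)
    W=plane(T,P,.07)[:,:2]
    A=np.c_[2*W,np.ones(len(W))];r=np.linalg.lstsq(A,(W**2).sum(1),rcond=None)[0];print('flange',r[:2],np.sqrt(r[2]+r[:2]@r[:2]))
# plate
sl=[cu(0,x,y,128,194,8) for x,y in((300,138),(265,307),(80,283),(125,100))]
W=plane(T,sl,.012)[:,:2];print('slots',W,(W[0]+W[2])/2,(W[1]+W[3])/2)
hs=[cu(0,x,y,128,194,8) for x,y in((182,100),(38,190),(115,325),(264,235))]
H=plane(T,hs,.06)[:,:2];print('hub',H.mean(0))
for i in range(4): d=H[(i+1)%4]-H[i];print(np.degrees(np.arctan2(d[1],d[0]))%90,np.linalg.norm(d))
c0=np.array([.4635,.0860])
for w in W: d=w-c0;print('slotang',np.degrees(np.arctan2(d[1],d[0])),np.linalg.norm(d))
hs2=[[185+(x-400+.5)/6.667-.5,130+(y+.5)/6.667-.5] for x,y in((555,78),(485,138),(582,172),(655,112))]
print('hub side',plane(S,hs2,.06)[:,:2].mean(0), plane(S,hs2,.06)[:,:2])
print('lid',tri(T,[181,172],S,[206.7,165]))
print('box corners', plane(T,[[181,172],[194,240],[295,213],[276,150]],.05))
print('mug',plane(T,[[264,261]],.1))
E
```

```text
tip tri [ 0.5297 -0.3711  0.136 ] [[ 0.5302 -0.3713  0.136 ]] [[ 0.5292 -0.3709  0.136 ]]
pin tri [ 0.4964 -0.356   0.0846] [[ 0.4977 -0.3566  0.085 ]] [[ 0.4949 -0.3559  0.085 ]]
flange [ 0.5308 -0.3716] 0.049289114034750156
slots [[0.4848 0.0547]
 [0.4335 0.0648]
 [0.4412 0.1209]
 [0.4967 0.108 ]] [0.463  0.0878] [0.4651 0.0864]
hub [0.4634 0.0865]
31.996034439600123 0.048481052251961344
30.24213742601077 0.04504584343101921
30.970469050156986 0.04957105143567586
31.625851809088513 0.04591294753938688
slotang -55.86661135482846 0.037872025605772415
slotang -144.6654763907856 0.036721721387101315
slotang 122.56751119985626 0.04140554119464682
slotang 33.57035851375718 0.03982846668413972
hub side [0.4625 0.0832] [[0.4675 0.1153]
 [0.4304 0.0881]
 [0.457  0.0521]
 [0.4952 0.0774]]
lid [0.5063 0.0229 0.0507]
box corners [[ 0.5757  0.0092  0.05  ]
 [ 0.4162 -0.0222  0.05  ]
 [ 0.4775 -0.2586  0.05  ]
 [ 0.6268 -0.2155  0.05  ]]
mug [[ 0.3729 -0.1837  0.1   ]]
```

Pin azimuth comes out at about 156° and the plate's slots at about 31.5° (mod 90). I'll go above the plate with the fingers closing along 31.5°.

Call:
{"method": "arm_command", "body": {
  "commands": [-0.27, -0.29, 0, 0, 0, 26, 1, -0.27, -0.29, 0, 0, 0, 26, 1, -0.27, -0.29, 0, 0, 0, 26, 1, -0.27, -0.29, 0, 0, 0, 26, 1, -0.27, -0.29, 0, 0, 0, 26, 1, -0.27, -0.29, 0, 0, 0, 26, 1, -0.27, -0.29, 0, 0, 0, 26, 1, -0.27, -0.29, 0, 0, 0, 26, 1]
}}

```text
t: 0.95
eef_pos: [0.3863, 0.2663, 0.2313]
tool_rot: [-0.0, 0.392, 0.92, 0.0]
contact_force: [0.8, -0.5, -0.3]
gripper_width: 1.0
grasp_force: 0.0
```

```bash
cat >> h.py <<'E'
from scipy.spatial.transform import Rotation as Rn
def rot(o): w=o['tool_rot']; return Rn.from_quat([w[1],w[2],w[3],w[0]])
def togo(o,p,yaw):  # yaw of tool y in world, deg; tool down
    R=rot(o); a=np.radians(yaw); y=np.array([np.cos(a),np.sin(a),0]); z=np.array([0,0,-1.]); x=np.cross(y,z)
    G=Rn.from_matrix(np.c_[x,y,z]); cy=R.as_matrix()[:,1]
    print('t',round(o['t'],2),'at',np.round(o['eef_pos'],4),'yaw',round(np.degrees(np.arctan2(cy[1],cy[0])),2),'F',np.round(o['contact_force'],1),'M',np.round(o['torque'],2),'w',round(o['gripper_width'],3),'grip',round(o['grasp_force'],1))
    print('shift',np.round(R.inv().apply(np.array(p)-o['eef_pos']),4),'turn',np.round((R.inv()*G).as_rotvec(degrees=True),2))
E
python3 -c "
from h import *;from station import *
togo(get_obs(),[.4635,.0862,.16],31.5)"
```

```text
t 0.95 at [0.3863 0.2663 0.2313] yaw 43.87 F [ 0.8 -0.5 -0.3] M [ 0.07 -0.07 -0.02] w 1.0 grip 0.0
shift [-0.1834 -0.0692  0.0713] turn [ 0.000e+00 -1.000e-02  1.237e+01]
```

Call:
{"method": "arm_command", "body": {
  "commands": [-0.183, -0.069, 0.071, 0, 0, 12.4, 1, -0.183, -0.069, 0.071, 0, 0, 12.4, 1, -0.183, -0.069, 0.071, 0, 0, 12.4, 1, -0.183, -0.069, 0.071, 0, 0, 12.4, 1, -0.183, -0.069, 0.071, 0, 0, 12.4, 1, -0.183, -0.069, 0.071, 0, 0, 12.4, 1, -0.183, -0.069, 0.071, 0, 0, 12.4, 1]
}}

```text
t: 1.65
eef_pos: [0.4629, 0.0902, 0.1604]
tool_rot: [-0.0, 0.488, 0.873, 0.0]
contact_force: [-0.4, -0.7, 0.0]
gripper_width: 1.001
grasp_force: 0.0
```

```bash
python3 - <<'E'
from h import *;from station import *
togo(get_obs(),[.4635,.0862,.02],31.5)
c=read_camera('wrist');np.save('pics/w1.npy',c,allow_pickle=True)
cv2.imwrite('pics/w1.png',c['img'][:,:,::-1])
W=np.array([[.4635,.0862,.06]]);print(project(c,W))
E
```

```text
t 1.65 at [0.4629 0.0902 0.1604] yaw 31.56 F [-0.4 -0.7  0. ] M [0.04 0.01 0.02] w 1.001 grip 0.0
shift [-0.0038 -0.0016  0.1404] turn [ 0.01 -0.03  0.06]
[[251.17568421 195.7954184 ]]
```

View pics/w1.png

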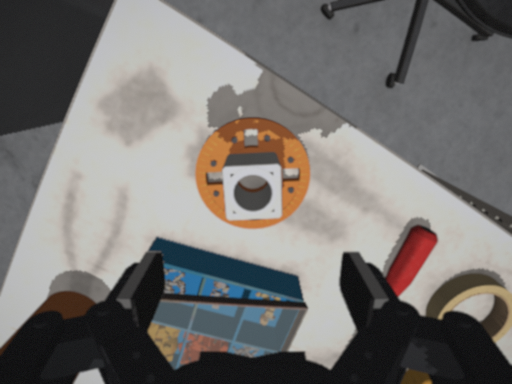

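The wrist view shows the plate centred near (253,172) and the hub top at (222–282, 165–219), already square with the image. The finger tips are at the bottom of the frame. I'll refine the hub's centre and yaw from this.

```bash
python3 - <<'E'
from h import *
c=load('w1');hsv=cv2.cvtColor(c['img'],cv2.COLOR_RGB2HSV)
m=cv2.inRange(hsv,(0,0,150),(180,60,255));k=np.zeros_like(m);k[155:228,212:292]=1;m*=k
cs=sorted(cv2.findContours(m,0,1)[0],key=cv2.contourArea)[-1]
print(cv2.contourArea(cs),cv2.boundingRect(cs))
def rect(W):
    r=cv2.minAreaRect((W*1000).astype(np.float32)); return np.array(r[0])/1000,r[1],r[2]%90
print('hub rect',rect(plane(c,cs.reshape(-1,2),.06)[:,:2]))
# disc
m=cv2.inRange(hsv,(5,140,60),(20,255,255));k=np.zeros_like(m);k[110:235,188:318]=1;m*=k
cs=sorted(cv2.findContours(m,0,1)[0],key=cv2.contourArea)[-1]
W=cv2.convexHull((plane(c,cs.reshape(-1,2),.012)[:,:2]*1000).astype(np.float32));print('disc',cv2.minEnclosingCircle(W),cv2.fitEllipse(W))
E
```

```text
3052.5 (212, 164, 70, 56)
hub rect (array([0.45968246, 0.08668662]), (56.14978790283203, 47.34394454956055), 34.53812026977539)
disc ((462.6171875, 89.62383270263672), 55.318885803222656) ((462.6593933105469, 89.52127838134766), (109.46549224853516, 110.42090606689453), 31.81460189819336)
```

```bash
python3 - <<'E'
from h import *
c=load('w1');hsv=cv2.cvtColor(c['img'],cv2.COLOR_RGB2HSV)
m=cv2.inRange(hsv,(0,0,150),(180,60,255));k=np.zeros_like(m);k[163:226,219:288]=1;m*=k
m=cv2.morphologyEx(m,cv2.MORPH_OPEN,np.ones((5,5)))
cs=sorted(cv2.findContours(m,0,1)[0],key=cv2.contourArea)[-1]
W=(plane(c,cs.reshape(-1,2),.06)[:,:2]*1000).astype(np.float32)
print(cv2.boundingRect(cs),cv2.minAreaRect(W))
for r in range(164,222,6): print(r,np.nonzero(m[r])[0][[0,-1]] if m[r].any() else None)
# bore dark disc
d=cv2.inRange(c['img'],(0,0,0),(110,110,110));b=np.zeros_like(d);b[172:216,230:276]=1;d*=b
cs=sorted(cv2.findContours(d,0,1)[0],key=cv2.contourArea)[-1];print(cv2.boundingRect(cs))
E
```

```text
(219, 164, 63, 56) ((461.9954528808594, 88.27855682373047), (50.38764953613281, 47.34394454956055), 34.53812026977539)
164 [271 277]
170 [222 280]
176 [219 281]
182 [223 281]
188 [224 281]
194 [224 281]
200 [225 281]
206 [225 281]
212 [226 281]
218 [227 271]
(234, 181, 37, 30)
```

```bash
python3 - <<'E'
from h import *
c=load('w1')
P=[[221.7,167],[281.2,164.5],[281.8,217.5],[226.8,220]]
W=plane(c,P,.06)[:,:2];print(W.mean(0))
for i in range(4): d=W[(i+1)%4]-W[i];print(np.degrees(np.arctan2(d[1],d[0]))%90,np.linalg.norm(d))
E
```

```text
[0.46342679 0.08900655]
34.07117741160339 0.04780193836835406
33.96335066513093 0.04635249927810347
34.44011813313978 0.04686703200849205
35.113279911078834 0.046661920572832846
```

```bash
python3 -c "
from h import *;from station import *
togo(get_obs(),[.4633,.0875,.022],33)"
```

```text
t 1.7 at [0.4629 0.0908 0.1606] yaw 31.63 F [0.4 0.6 1.2] M [ 0.    0.03 -0.03] w 0.998 grip 0.0
shift [-0.0031 -0.0014  0.1386] turn [ 0.04 -0.03 -1.37]
```

Call:
{"method": "arm_command", "body": {
  "commands": [-0.003, -0.0015, 0.04, 0, 0, -1.4, 1, -0.003, -0.0015, 0.08, 0, 0, -1.4, 1, -0.003, -0.0015, 0.11, 0, 0, -1.4, 1, -0.003, -0.0015, 0.138, 0, 0, -1.4, 1, -0.003, -0.0015, 0.138, 0, 0, -1.4, 1, -0.003, -0.0015, 0.138, 0, 0, -1.4, 1]
}}

```text
t: 2.3
eef_pos: [0.4633, 0.087, 0.0228]
tool_rot: [-0.0, 0.477, 0.879, 0.0]
contact_force: [0.4, 0.1, 0.1]
gripper_width: 0.997
grasp_force: 0.0
```

```bash
python3 -c "
from h import *;from station import *
togo(get_obs(),[.4633,.0875,.022],33)"
```

```text
t 2.3 at [0.4633 0.087  0.0228] yaw 33.01 F [0.4 0.1 0.1] M [-0.03 -0.01 -0.02] w 0.997 grip 0.0
shift [0.0004 0.0003 0.0008] turn [-0.   -0.03  0.01]
```

Close at 60 N, then lift.

Call:
{"method": "arm_command", "body": {
  "commands": [0, 0, 0, 0, 0, 0, 0.4, 0, 0, 0, 0, 0, 0, 0.4, 0, 0, 0, 0, 0, 0, 0.4, 0, 0, 0, 0, 0, 0, 0.4, 0, 0, 0, 0, 0, 0, 0.4, 0, 0, 0, 0, 0, 0, 0.4, 0, 0, 0, 0, 0, 0, 0.4, 0, 0, 0, 0, 0, 0, 0.4],
  "force": 60
}}

```text
t: 3.1
eef_pos: [0.4646, 0.0865, 0.0239]
tool_rot: [0.001, 0.478, 0.879, 0.001]
contact_force: [-1.6, 0.6, 11.1]
gripper_width: 0.558
grasp_force: 60.9
```

```bash
python3 -c "
from h import *;from station import *
togo(get_obs(),[.4633,.0875,.022],33)"
```

```text
t 3.1 at [0.4646 0.0865 0.0239] yaw 32.95 F [-1.6  0.6 11.1] M [0.02 0.36 0.21] w 0.558 grip 60.9
shift [ 0.0016 -0.0006  0.0019] turn [ 0.18  0.01 -0.05]
```

Call:
{"method": "arm_command", "body": {
  "commands": [0, 0, -0.01, 0, 0, 0, 0.3, 0, 0, -0.03, 0, 0, 0, 0.3, 0, 0, -0.06, 0, 0, 0, 0.3, 0, 0, -0.1, 0, 0, 0, 0.3, 0, 0, -0.14, 0, 0, 0, 0.3, 0, 0, -0.178, 0, 0, 0, 0.3, 0, 0, -0.178, 0, 0, 0, 0.3, 0, 0, -0.178, 0, 0, 0, 0.3],
  "force": 80
}}

```text
t: 3.9
eef_pos: [0.4629, 0.0858, 0.2008]
tool_rot: [0.0, 0.478, 0.878, 0.001]
contact_force: [-0.6, -0.3, -5.0]
gripper_width: 0.549
grasp_force: 83.6
```

```bash
python3 - <<'E'
from h import *;from station import *
o=get_obs();togo(o,[.53,-.371,.2],66)
ims=[]
for n in('top','side','wrist'):
    c=read_camera(n);np.save(f'pics/{n}2.npy',c,allow_pickle=True)
    u=project(c,[[*o['eef_pos'][:2],o['eef_pos'][2]+.0]])[0].astype(int);print(n,u)
    if n!='wrist':
        x=max(0,min(u[0]-50,412));y=max(0,min(u[1]-50,284));ims.append(cv2.resize(c['img'][y:y+100,x:x+100,::-1],(400,400),interpolation=cv2.INTER_CUBIC));print(x,y)
cv2.imwrite('pics/l2.png',np.hstack(ims))
E
```

```text
t 3.9 at [0.4629 0.0858 0.2008] yaw 32.9 F [-0.6 -0.3 -5. ] M [-0.02  0.01 -0.01] w 0.549 grip 83.6
shift [-4.199e-01 -1.918e-01  3.000e-04] turn [ 9.00e-02 -1.00e-02 -3.31e+01]
top [126 221]
76 171
side [205  98]
155 48
wrist [255 257]
```

View pics/l2.png

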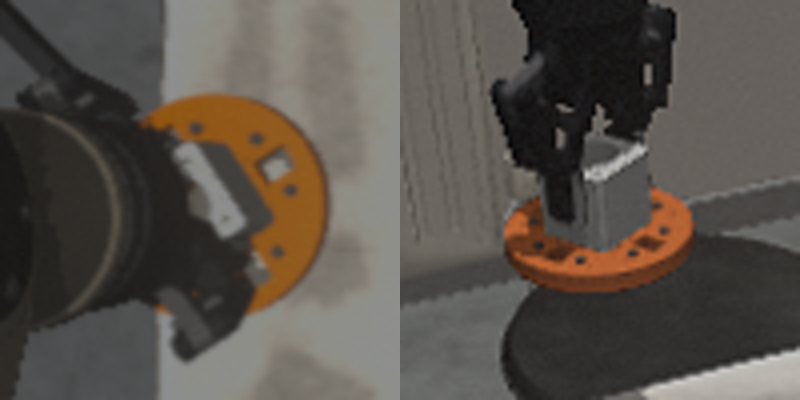

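The plate is held level in the hand, and its weight reads 5 N. Now I'll carry it to the head.

Call:
{"method": "arm_command", "body": {
  "commands": [-0.04, -0.018, 0, 0, 0, -3, 0.3, -0.08, -0.036, 0, 0, 0, -7, 0.3, -0.12, -0.055, 0, 0, 0, -11, 0.3, -0.16, -0.073, 0, 0, 0, -15, 0.3, -0.2, -0.091, 0, 0, 0, -18, 0.3, -0.24, -0.11, 0, 0, 0, -21, 0.3, -0.28, -0.128, 0, 0, 0, -24, 0.3, -0.32, -0.146, 0, 0, 0, -27, 0.3]
}}

```text
t: 4.85
eef_pos: [0.5135, -0.2636, 0.1983]
tool_rot: [-0.002, 0.259, 0.966, 0.0]
contact_force: [0.2, 0.5, -3.1]
gripper_width: 0.551
grasp_force: 82.9
```

```bash
python3 -c "
from h import *;from station import *
togo(get_obs(),[.53,-.3713,.18],66)"
```

```text
t 4.85 at [ 0.5135 -0.2636  0.1983] yaw 60.02 F [ 0.2  0.5 -3.1] M [ 0.01 -0.08 -0.01] w 0.551 grip 82.9
shift [-0.0681 -0.0851  0.0181] turn [-0.04 -0.21 -5.98]
```

Call:
{"method": "arm_command", "body": {
  "commands": [-0.025, -0.03, 0, 0, 0, -2, 0.3, -0.05, -0.06, 0.005, 0, 0, -4, 0.3, -0.067, -0.084, 0.012, 0, 0, -6, 0.3, -0.067, -0.084, 0.012, 0, 0, -6, 0.3, -0.067, -0.084, 0.012, 0, 0, -6, 0.3, -0.067, -0.084, 0.012, 0, 0, -6, 0.3]
}}

```text
t: 5.45
eef_pos: [0.5302, -0.3669, 0.1869]
tool_rot: [-0.001, 0.208, 0.978, 0.001]
contact_force: [-0.0, -0.4, -3.3]
gripper_width: 0.549
grasp_force: 83.3
```

```bash
python3 - <<'E'
from h import *;from station import *
o=get_obs();togo(o,[.53,-.3713,.15],66)
for n in('side','top'):
    c=read_camera(n);np.save(f'pics/{n}3.npy',c,allow_pickle=True)
    if n=='side':s=c['img'][150:300,230:380,::-1]
    else: t=c['img'][140:240,290:390,::-1]
cv2.imwrite('pics/l3.png',np.hstack([cv2.resize(s,(450,450),interpolation=cv2.INTER_CUBIC),cv2.resize(t,(350,450)[:1]*1+(450,),interpolation=cv2.INTER_CUBIC)]))
E
```

```text
t 5.45 at [ 0.5302 -0.3669  0.1869] yaw 65.95 F [-0.  -0.4 -3.3] M [ 0.05  0.   -0.  ] w 0.549 grip 83.3
shift [-0.0017 -0.0042  0.0369] turn [ 0.06 -0.15 -0.05]
```

View pics/l3.png

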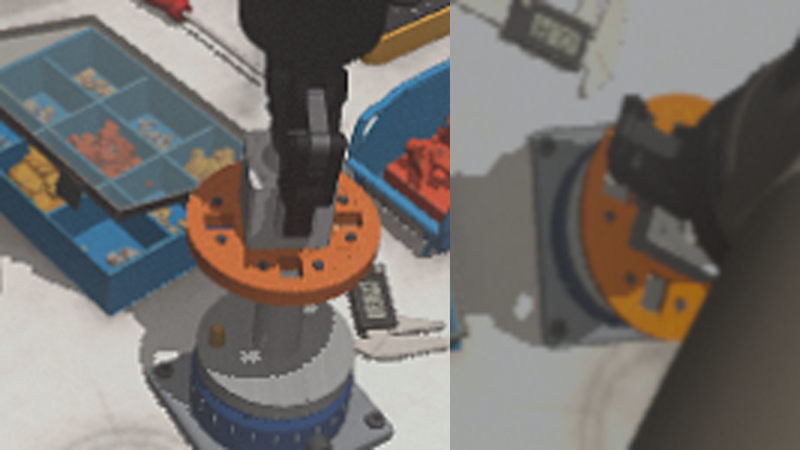

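The plate hangs level over the shaft, with its rim spanning about (293–357, 205–252) in the side picture. The brass pin is at front left. I'll measure how far the disc centre is from the shaft axis in the side view.

```bash
python3 - <<'E'
from h import *;from station import *
o=get_obs();togo(o,[.53,-.3713,.15],66)
c=load('side3');hsv=cv2.cvtColor(c['img'],cv2.COLOR_RGB2HSV)
m=cv2.inRange(hsv,(4,120,60),(20,255,255));k=np.zeros_like(m);k[195:258,285:365]=1;m*=k
cs=sorted(cv2.findContours(m,0,1)[0],key=cv2.contourArea)[-1];h=cv2.convexHull(cs);print(cv2.boundingRect(h))
# predicted hull of disc (bottom+top rims) for a centre guess; compare hull centroid/bounds
z0=o['eef_pos'][2]-.0233
a=np.linspace(0,2*np.pi,180)
def bb(x,y):
    r=np.concatenate([np.c_[x+.056*np.cos(a),y+.056*np.sin(a),0*a+z] for z in(z0,z0+.012)])
    u=project(c,r);return np.array([u[:,0].min(),u[:,0].max(),u[:,1].max()])
H=h.reshape(-1,2);ob=np.array([H[:,0].min()-.5,H[:,0].max()+.5,H[:,1].max()+.5])
from scipy.optimize import least_squares
print(ob,bb(*o['eef_pos'][:2]))
print('disc centre',least_squares(lambda p:bb(*p)-ob,o['eef_pos'][:2],diff_step=1e-3).x)
# slot yaw: view front slots (dark) in disc
E
```

```text
t 5.55 at [ 0.5307 -0.3668  0.1878] yaw 66.0 F [ 0.7  0.9 -3.5] M [-0.04 -0.02  0.09] w 0.552 grip 83.3
shift [-0.0012 -0.0044  0.0378] turn [ 0.05 -0.06  0.  ]
(292, 204, 65, 48)
[291.5 356.5 251.5] [293.51164876 358.54018953 249.84382841]
disc centre [ 0.5256932  -0.36852812]
```

```bash
python3 - <<'E'
from h import *;from station import *
from scipy.optimize import least_squares
o=get_obs()
c=load('top3');hsv=cv2.cvtColor(c['img'],cv2.COLOR_RGB2HSV)
m=cv2.inRange(hsv,(4,120,60),(22,255,255));k=np.zeros_like(m);k[155:220,312:352]=1;m*=k
cs=sorted(cv2.findContours(m,0,1)[0],key=cv2.contourArea)[-1].reshape(-1,2)
W=plane(c,cs,o['eef_pos'][2]-.011)[:,:2]
r=np.hypot(*(W-np.array([.529,-.368])).T)
h=W[r>.052]
f=least_squares(lambda p:np.hypot(*(h-p).T)-.0555,[.529,-.368],loss='soft_l1',f_scale=.001)
print(len(h),f.x,np.abs(f.fun).mean(), 'TCP',o['eef_pos'])
E
```

```text
62 [ 0.52767526 -0.36723943] 0.0007142541554406658 TCP [ 0.53071429 -0.366818    0.18783432]
```

Call:
{"method": "arm_command", "body": {
  "commands": [-0.004, -0.002, 0.01, 0, 0, 0, 0.3, -0.004, -0.002, 0.02, 0, 0, 0, 0.3, -0.004, -0.002, 0.03, 0, 0, 0, 0.3, -0.004, -0.002, 0.036, 0, 0, 0, 0.3, -0.004, -0.002, 0.042, 0, 0, 0, 0.3, -0.004, -0.002, 0.042, 0, 0, 0, 0.3]
}}

```text
t: 6.15
eef_pos: [0.5327, -0.3716, 0.1451]
tool_rot: [-0.001, 0.209, 0.978, 0.0]
contact_force: [-0.4, 0.6, -3.4]
gripper_width: 0.546
grasp_force: 83.5
```

```bash
python3 -c "
from h import *;from station import *
togo(get_obs(),[.5335,-.370,.0935],66)"
```

```text
t 6.15 at [ 0.5327 -0.3716  0.1451] yaw 65.9 F [-0.4  0.6 -3.4] M [ 0.01 -0.01 -0.02] w 0.546 grip 83.5
shift [-0.0002  0.0018  0.0516] turn [ 0.01 -0.11 -0.1 ]
```

It is on the shaft with no side force, so I'll keep going down.

Call:
{"method": "arm_command", "body": {
  "commands": [0, 0, 0.007, 0, 0, 0, 0.3, 0, 0, 0.014, 0, 0, 0, 0.3, 0, 0, 0.021, 0, 0, 0, 0.3, 0, 0, 0.028, 0, 0, 0, 0.3, 0, 0, 0.032, 0, 0, 0, 0.3, 0, 0, 0.032, 0, 0, 0, 0.3]
}}

```text
t: 6.75
eef_pos: [0.5328, -0.3718, 0.1133]
tool_rot: [-0.001, 0.209, 0.978, 0.0]
contact_force: [-0.7, 1.8, -5.2]
gripper_width: 0.552
grasp_force: 83.6
```

```bash
python3 -c "
from h import *;from station import *
togo(get_obs(),[.5335,-.370,.0935],66)"
```

```text
t 6.75 at [ 0.5328 -0.3718  0.1133] yaw 65.9 F [-0.7  1.8 -5.2] M [0.31 0.09 0.01] w 0.552 grip 83.6
shift [0.0001 0.0019 0.0198] turn [-0.   -0.07 -0.1 ]
```

Call:
{"method": "arm_command", "body": {
  "commands": [0, 0.001, 0.004, 0, 0, 0, 0.3, 0, 0.001, 0.006, 0, 0, 0, 0.3, 0, 0.001, 0.008, 0, 0, 0, 0.3, 0, 0.001, 0.01, 0, 0, 0, 0.3, 0, 0.001, 0.011, 0, 0, 0, 0.3, 0, 0.001, 0.011, 0, 0, 0, 0.3]
}}

```text
t: 7.35
eef_pos: [0.5337, -0.3712, 0.1032]
tool_rot: [0.0, 0.209, 0.978, -0.0]
contact_force: [0.4, -0.0, -3.2]
gripper_width: 0.55
grasp_force: 83.6
```

```bash
python3 -c "
from h import *;from station import *
togo(get_obs(),[.5335,-.370,.0935],66)"
```

```text
t 7.35 at [ 0.5337 -0.3712  0.1032] yaw 65.9 F [ 0.4 -0.  -3.2] M [ 0.02  0.12 -0.04] w 0.55 grip 83.6
shift [0.0007 0.0011 0.0097] turn [-0.01  0.01 -0.1 ]
```

Call:
{"method": "arm_command", "body": {
  "commands": [0, 0, 0.002, 0, 0, 0, 0.3, 0, 0, 0.004, 0, 0, 0, 0.3, 0, 0, 0.006, 0, 0, 0, 0.3, 0, 0, 0.008, 0, 0, 0, 0.3, 0, 0, 0.009, 0, 0, 0, 0.3, 0, 0, 0.009, 0, 0, 0, 0.3]
}}

```text
t: 7.95
eef_pos: [0.5337, -0.371, 0.0943]
tool_rot: [0.0, 0.209, 0.978, 0.0]
contact_force: [-0.8, 0.3, -2.5]
gripper_width: 0.554
grasp_force: 83.6
```

```bash
python3 -c "
from h import *;from station import *
togo(get_obs(),[.5335,-.370,.0935],66)"
```

```text
t 7.95 at [ 0.5337 -0.371   0.0943] yaw 65.9 F [-0.8  0.3 -2.5] M [ 0.06  0.03 -0.02] w 0.554 grip 83.6
shift [0.0006 0.0009 0.0008] turn [ 0.01  0.01 -0.1 ]
```

Almost home. I'll press down gently for a couple of millimetres to feel the seat.

Call:
{"method": "arm_command", "body": {
  "commands": [0, 0, 0.001, 0, 0, 0, 0.3, 0, 0, 0.0015, 0, 0, 0, 0.3, 0, 0, 0.002, 0, 0, 0, 0.3, 0, 0, 0.002, 0, 0, 0, 0.3]
}}

```text
t: 8.35
eef_pos: [0.5337, -0.3712, 0.0941]
tool_rot: [0.0, 0.209, 0.978, 0.0]
contact_force: [-5.1, 3.9, 11.0]
gripper_width: 0.552
grasp_force: 85.6
```

```bash
python3 -c "
from h import *;from station import *
togo(get_obs(),[.5335,-.370,.0935],66)"
```

```text
t 8.35 at [ 0.5337 -0.3712  0.0941] yaw 65.88 F [-5.1  3.9 11. ] M [1.17 0.84 0.09] w 0.552 grip 85.6
shift [0.0007 0.001  0.0006] turn [ 0.06  0.03 -0.12]
```

That is contact at the expected height, so the plate is seated. Release and withdraw.

Call:
{"method": "arm_command", "body": {
  "commands": [0, 0, -0.0015, 0, 0, 0, 0.4, 0, 0, -0.0015, 0, 0, 0, 0.9, 0, 0, -0.0015, 0, 0, 0, 0.9, 0, 0, -0.0015, 0, 0, 0, 0.9, 0, 0, -0.0015, 0, 0, 0, 0.9, 0, 0, -0.0015, 0, 0, 0, 0.9, 0, 0, -0.0015, 0, 0, 0, 0.9]
}}

```text
t: 9.05
eef_pos: [0.5337, -0.3711, 0.0937]
tool_rot: [-0.0, 0.209, 0.978, -0.0]
contact_force: [-0.2, 0.0, -0.0]
gripper_width: 0.9
grasp_force: 0.0
```

```bash
python3 -c "
from h import *;from station import *
togo(get_obs(),[.5335,-.370,.0935],66)"
```

```text
t 9.05 at [ 0.5337 -0.3711  0.0937] yaw 65.9 F [-0.2  0.  -0. ] M [-0.03  0.01  0.07] w 0.9 grip 0.0
shift [0.0006 0.0009 0.0002] turn [-0.  -0.  -0.1]
```

Call:
{"method": "arm_command", "body": {
  "commands": [0, 0, -0.02, 0, 0, 0, 0.9, 0, 0, -0.05, 0, 0, 0, 0.9, 0, 0, -0.09, 0, 0, 0, 0.9, 0, 0, -0.13, 0, 0, 0, 0.9, 0, 0, -0.17, 0, 0, 0, 0.9, 0.03, 0.04, -0.19, 0, 0, 0, 0.9, 0.06, 0.08, -0.2, 0, 0, 0, 0.9, 0.06, 0.12, -0.2, 0, 0, 0, 0.9]
}}

```text
t: 9.85
eef_pos: [0.5258, -0.237, 0.2958]
tool_rot: [0.001, 0.211, 0.978, 0.0]
contact_force: [0.8, 0.4, 0.3]
gripper_width: 0.901
grasp_force: 0.0
```

Call:
{"method": "arm_command", "body": {
  "commands": [0, 0.04, 0, 0, 0, 0, 0.9, 0, 0.08, 0, 0, 0, 0, 0.9, 0, 0.12, 0, 0, 0, 0, 0.9, 0, 0.12, 0, 0, 0, 0, 0.9, 0, 0.12, 0, 0, 0, 0, 0.9]
}}

```text
t: 10.35
eef_pos: [0.5771, -0.1265, 0.2936]
tool_rot: [-0.0, 0.208, 0.978, -0.0]
contact_force: [0.3, -1.2, 0.6]
gripper_width: 0.904
grasp_force: 0.0
```

```bash
python3 - <<'E'
from h import *;from station import *
o=get_obs();togo(o,[.5335,-.370,.0935],66)
s=read_camera('side')['img'][200:320,250:370,::-1];t=read_camera('top')['img'][140:240,290:390,::-1]
cv2.imwrite('pics/f.png',np.hstack([cv2.resize(s,(400,400),interpolation=cv2.INTER_CUBIC),cv2.resize(t,(400,400),interpolation=cv2.INTER_CUBIC)]))
E
```

```text
t 10.35 at [ 0.5771 -0.1265  0.2936] yaw 66.04 F [ 0.3 -1.2  0.6] M [-0.01  0.04 -0.02] w 0.904 grip 0.0
shift [-0.0591 -0.2402  0.2001] turn [-0.02 -0.02  0.04]
```

View pics/f.png

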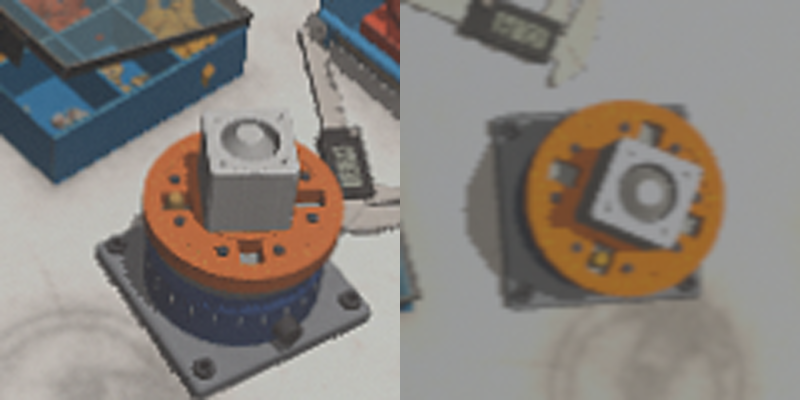

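The plate sits flat on the flange. The brass pin shows in one slot, at crop (178,200) in the side view and (602,258) in the top view, and the shaft is centred in the bore. The caliper is untouched.

```bash
python3 -c "
from station import *
print(hand_in())"
```

```text
the job is handed in; nothing more can be done
None
```

I lowered the index plate onto the head with the drive pin in one of its slots, felt it seat on the flange, let go, backed the arm clear and handed the job in at about 10 s; the station gave no verdict.

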